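# Lay the coffee tray with the handleless cups

### The job

Lay the steel tray for coffee: set each of the three open porcelain cups without a handle upright in the middle of the saucer of its own size on the tray - large on large, medium on medium, small on small - putting them down gently and never tipping one over. Leave the saucers where they stand on the tray, and leave the two cups with handles and the lidded sugar pot standing where they are.

Things in the scene. Friction and masses are not known exactly. Their poses are not given: they have to be found in the camera images.
- cup_large_center (a point): Centre, half-way up and on the axis, of the large handleless cup to be served: white porcelain, open at the top, round, 64 mm outside diameter, straight-sided, 70 mm tall, wall 3.5 mm. It stands loose and upright on the shelf; z is its axis, up.
- cup_medium_center (a point): Centre, half-way up and on the axis, of the medium handleless cup to be served: white porcelain, open at the top, round, 52 mm outside diameter, straight-sided, 56 mm tall, wall 3.5 mm. It stands loose and upright on the shelf; z is its axis, up.
- cup_small_center (a point): Centre, half-way up and on the axis, of the small handleless cup to be served: white porcelain, open at the top, round, 42 mm outside diameter, straight-sided, 44 mm tall, wall 3.5 mm. It stands loose and upright on the shelf; z is its axis, up.
- well_large (a point): Centre of the upper face of the flat well of the large saucer, on which a cup stands: white porcelain, 112 mm across; the well is about 90 mm across and lies 5 mm above the saucer's underside, the rim around it rises to 9.5 mm above the underside. Loose, in the tray; z is up. The large handleless cup belongs on it.
- well_medium (a point): Centre of the upper face of the flat well of the medium saucer, on which a cup stands: white porcelain, 94 mm across; the well is about 75 mm across and lies 5 mm above the saucer's underside, the rim around it rises to 9.5 mm above the underside. Loose, in the tray; z is up. The medium handleless cup belongs on it.
- well_small (a point): Centre of the upper face of the flat well of the small saucer, on which a cup stands: white porcelain, 76 mm across; the well is about 61 mm across and lies 5 mm above the saucer's underside, the rim around it rises to 9.5 mm above the underside. Loose, in the tray; z is up. The small handleless cup belongs on it.
- tray: Stainless steel serving tray, fixed to the shelf, 140 mm (its x) by 372 mm (its y), rim 16 mm high, with a small wire handle at each end (404 mm over both). Origin: centre of its underside; inner floor 3 mm above it. Three saucers stand in it in a row along its y, 120 mm apart, in any order.
- mug_large_center (a point): Look-alike that stays where it is: centre, half-way up, of a white porcelain cup 64 mm across and 70 mm tall, with a handle that reaches 22 mm out along its x.
- mug_small_center (a point): Look-alike that stays where it is: centre, half-way up, of a white porcelain cup 42 mm across and 44 mm tall, with a handle that reaches 22 mm out along its x.
- pot_center (a point): Look-alike that stays where it is: point on the axis, 30 mm above the foot, of a closed white porcelain sugar pot, handleless, 55 mm across, with a lid and a small knob on top (72 mm tall in all).
Mind the look-alikes: they are no part of the job. What is shaped like the part that bears cup_large_center but purple is not meant.

How it is judged:
By the outcome, as a careful person would: the job done as asked, in the order asked, and still so for the second after the job is handed in, with the robot touching nothing.
It also fails if it takes over 83 s, if anything falls off the work surface, if the arm or the gripper's body presses on something with over 40 N, if the wrist force passes 120 N, or if a joint passes its speed limit or range.

### The arm

A 6-joint arm with a two-finger parallel gripper is mounted at the origin on the work surface. World frame = base frame: x ahead of the robot, y to its left, z up, the work surface at z = 0. Lengths are in mm, angles in rad, forces in N, time in s.
With the tool pointing down it reaches from about 275 to 825 mm from the base axis. Payload 5.2 kg.
Tool frame: the origin (TCP) lies at the very end of the fingers, on their centre line; the grasp point (between the pads) lies 19 mm behind it; z points along the fingers, y is the line along which they close (so a half turn about z gives the same grasp; the last joint's range is limited). The gripper opens to 93 mm and grips with 3 to 60 N. Pads are 15 mm wide; open, the fingers measure 128 mm over their backs; the gripper's body (75 mm by 188 mm) begins 65 mm behind the grasp point.
Start: joints at [-0.203, 0.259, 1.535, -0, 1.348, -0.203], TCP at [550.005, 0.023, 218.653] pointing down, gripper open.
Joint ranges: [-3.14, 3.14], [-0.91, 2.08], [0.19, 2.58], [-1.22, 4.36], [0.22, 2.71], [-3.12, 3.12]. Speed limits (rad/s): [2.57, 2.57, 3.14, 3.14, 3.14, 3.14].

### API

Orientations are given as [roll, pitch, yaw] about the fixed x, y, z axes, in that order (R = Rz(yaw) Ry(pitch) Rx(roll)).
In Python, from bench import robot gives the robot as it stands. The module is installed in compiled form; this text tells all that it offers. Calls block until the motion is done:
- robot.move_ptp(position, orientation): joint-space move of the TCP to a pose.
- robot.move_linear(position, ori=None, speed=150, f_stop=None): straight line of the TCP; ori=None keeps the orientation; speed is the mean speed in mm/s. With f_stop (N) it stops when the force on the tool has changed by that much, and returns True; else False.
- robot.move_j(angles): joint-space move.
- robot.move_gripper(opening): opening from 0.0 (shut) to 1.0 (fully open); the grip force is fixed at half the most; returns when the fingers have stopped.
- robot.sleep(seconds).
- robot.inverse_kinematics(position, orientation): joint angles nearest the present ones, or None.
- robot.get_image(name): name is "scene" or "side" or "wrist"; returns a dict with "img" (420x560x3 uint8, blue, green, red), "fovy" (degrees; the focal length in pixels is half the picture's height over the tangent of half this angle, whatever the lens; pixels are square), "cx", "cy" (the principal point, pixels), "k1" (the pictures are not rectified: a ray, as slopes to the right and down, at radius r is drawn at 1 + k1 r^2 times it, then the intrinsics apply), "eye" and "orientation" of the camera in the world. Camera axes: x right, y down, z forward; pixel columns grow to the right and rows downward; lengths in mm; the calibration is good to about 2 mm. A picture is of the moment at which its call begins. There is no depth.
A pose or a line that the arm cannot do raises robot.MotionError and nothing moves.
- robot.hand_in(): hands the job in; it is judged then, once.
Readings, each from a call of its own:
- robot.current_t(): time.
- robot.current_qpos(): joint angles.
- robot.current_joint_vel(): joint speeds.
- robot.current_joint_efforts(): joint torques, N m.
- robot.current_tcp_pos(): TCP position.
- robot.current_eef_rot(): TCP orientation.
- robot.current_contact_force(): force on the tool from outside, world axes, zero at the start.
- robot.current_ft_torque(): the same for the moment, N m.
- robot.current_gripper_width(): opening from 0.0 (shut) to 1.0 (fully open).
- robot.current_finger_force(): force on a finger pad.
Only numpy, scipy, OpenCV 4.12 (cv2) and the standard library are available. Lean on these libraries where they do the work, as an engineer would, in place of code of your own. Each camera call takes 0.05 s, during which the arm holds its last target. There are 200 camera calls.

## Working session

There is one attempt and no reset: what is moved stays moved. The work goes in short steps, each a Python script; the robot and the scene stay as the last script left them, time stands still between calls to the robot, and variables do not carry over. Pictures are saved under pics/ and viewed, at most 14 in all, crops included, and the job is handed in when it is done.

```bash
mkdir -p pics; cat > h.py <<'E'
import numpy as np, cv2
from scipy.spatial.transform import Rotation as R
from bench import robot
def cam(im):
    f=im['img'].shape[0]/2/np.tan(np.radians(im['fovy'])/2)
    o=np.array(im['orientation'],float)
    Rm=R.from_euler('xyz',o).as_matrix() if o.shape==(3,) else (o if o.shape==(3,3) else None)
    return f,Rm,np.array(im['eye'])
def pix2w(im,u,v,z):
    f,Rm,e=cam(im)
    p=np.array([(u-im['cx'])/f,(v-im['cy'])/f]); q=p.copy()
    for _ in range(30): q=p/(1+im['k1']*(q@q))
    d=Rm@np.array([q[0],q[1],1]); return e+d*(z-e[2])/d[2]
def w2pix(im,P):
    f,Rm,e=cam(im); c=(np.atleast_2d(P)-e)@Rm
    q=c[:,:2]/c[:,2:]; q=q*(1+im['k1']*(q**2).sum(1,keepdims=True))
    return q*f+[im['cx'],im['cy']]
E
python3 - <<'E'
from h import *
for n in ['scene','side','wrist']:
    im=robot.get_image(n); cv2.imwrite(f'pics/{n}0.png',im['img']); np.save(f'pics/{n}0.npy',im,allow_pickle=True)
    print(n,{k:v for k,v in im.items() if k!='img'})
print(robot.current_eef_rot(),robot.current_t())
E
```

```text
scene {'fovy': 50.831616406718034, 'cx': 279.06809735365925, 'cy': 207.00002722072443, 'k1': -0.11268670733262715, 'eye': array([1249.48463776,  542.82257547,  626.01197432]), 'orientation': array([-2.15253537,  0.01348481,  2.14755936])}
side {'fovy': 49.999890293535856, 'cx': 279.10468899381857, 'cy': 205.88696570634286, 'k1': -0.0761325786046093, 'eye': array([200.28588885, 919.92653085, 561.16592535]), 'orientation': array([-2.08776985,  0.00840832, -2.80434155])}
wrist {'fovy': 58.367004831300655, 'cx': 281.75002889086204, 'cy': 212.08365387355616, 'k1': -0.017403638513111722, 'eye': array([549.3512982 ,  76.13977937, 384.61017639]), 'orientation': array([ 2.87016450e+00,  2.42711097e-03, -3.13989224e-05])}
[-3.14024909e+00 -2.87712102e-04  1.57081974e+00] 0.15
```

View pics/scene0.png

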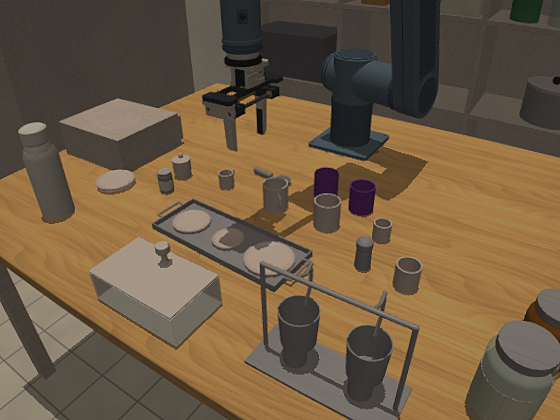

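View pics/side0.png

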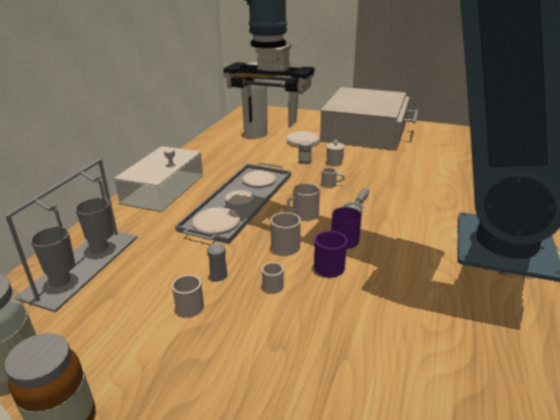

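View pics/wrist0.png

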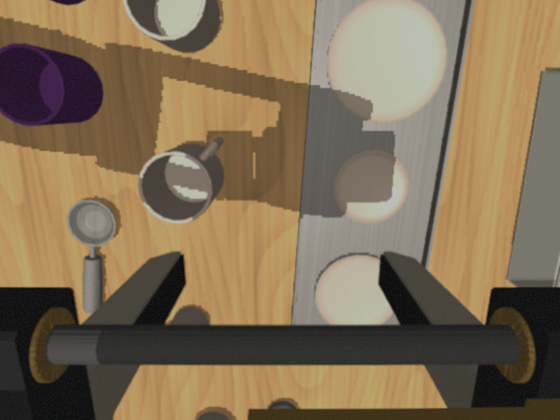

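The scene view shows these candidates:
- **Large:** handleless cup at (327,212). Look-alikes are the mug at (275,194) with its handle, and purple cups at (326,183) and (362,197).
- **Medium:** cup at (407,275). The shaker at (364,253) could be mistaken for it.
- **Small:** cup at (382,231). Look-alikes are the small mug at (227,179) and the pot at (182,167).
- **Saucers:** large (270,258), small (228,238), medium (192,221).

Next I'll triangulate these and move up for a top view.

```bash
python3 - <<'E'
from h import *
S,D,W=[np.load(f'pics/{n}0.npy',allow_pickle=True).item() for n in('scene','side','wrist')]
np.set_printoptions(precision=1,suppress=True)
for n,s,d,z in [('L',(327,201),(286,221),70),('M',(408,266),(188,286),56),('S',(382,224),(273,270),44),('mugL',(275,184),(306,191),70),('shaker base',(362,268),(218,276),0),('purp1',(362,187),(331,242),70),('purp2',(326,176),(347,216),70),
 ('satL',(270,258),(217,220),11),('satS',(228,238),(240,199),11),('satM',(192,221),(259,179),11)]:
    print(n,pix2w(S,*s,z),pix2w(D,*d,z))
for p in [(387,60),(371,187),(360,295)]: print('w',pix2w(W,*p,11))
# rack: base corners scene
for p in [(265,340),(247,362),(410,390)]: print('rack',pix2w(S,*p,0))
a=pix2w(S,262,345,0)
for z in (100,150,200): print(z,w2pix(S,[a[0],a[1],z]),w2pix(D,[a[0],a[1],z]))
q=robot.inverse_kinematics([480,180,300],[np.pi,0,np.pi/2]);print(q)
robot.move_ptp([480,110,300],[np.pi,0,np.pi/2])
im=robot.get_image('wrist'); cv2.imwrite('pics/w1.png',im['img']); np.save('pics/w1.npy',im,allow_pickle=True);print(im['eye'],robot.current_t())
E
```

```text
L [464.3 156.6  70. ] [455.3 161.6  70. ]
M [570. 393.  56.] [555.4 399.4  56. ]
S [447.5 290.   44. ] [436.3 294.3  44. ]
mugL [462.9  10.1  70. ] [453.7  19.5  70. ]
shaker base [561.2 296.1   0. ] [553.3 294.7   0. ]
purp1 [362.2 199.8  70. ] [348.1 207.5  70. ]
purp2 [360.2  98.8  70. ] [339.1 101.3  70. ]
satL [648.3 118.5  11. ] [641.2 117.9  11. ]
satS [640.8  -3.1  11. ] [631.    6.3  11. ]
satM [ 634.3 -120.6   11. ] [ 627.4 -116.1   11. ]
w [646.3 119.   11. ]
w [638.9  -1.4  11. ]
w [ 634.5 -122.5   11. ]
rack [831.  230.6   0. ]
rack [886.9 231.8   0. ]
rack [793.3 486.8   0. ]
100 [[259.8 305.1]] [[108.3 195.8]]
150 [[258.5 282.5]] [[103.8 175.3]]
200 [[257.2 257.9]] [[ 99.2 153.7]]
[ 0.1  0.1  1.5 -0.   1.5  0.1]
[479.7 185.8 466.1] 0.8583
```

View pics/w1.png

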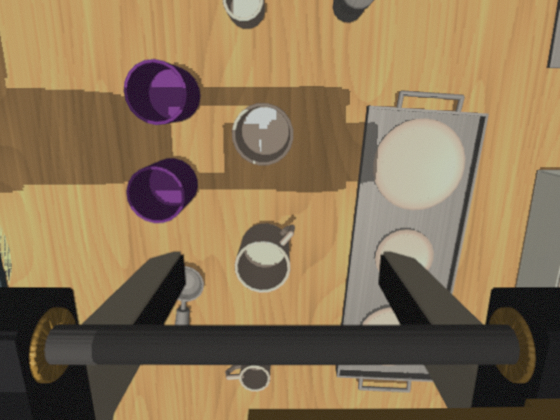

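The top view shows the handleless large cup at (263,134), the handled mug at (263,262), purple cups on the left and the large saucer at (420,163). I'll take two more overview shots and fit circles of known size to the edges.

```bash
cat >> h.py <<'E'
from scipy.optimize import minimize
def circ(xy,r,z,n=180):
    t=np.linspace(0,2*np.pi,n,endpoint=False); return np.c_[xy[0]+r*np.cos(t),xy[1]+r*np.sin(t),np.full(n,z)]
def fit(im,xy,r,z,span=14):
    g=cv2.GaussianBlur(im['img'],(0,0),1.2).astype(np.float32)
    m=np.sqrt(sum(cv2.Sobel(g[:,:,c],cv2.CV_32F,a,1-a)**2 for c in range(3) for a in (0,1)))
    m=np.minimum(m,150)
    def s(p):
        uv=w2pix(im,circ(p,r,z)).astype(np.float32)
        return cv2.remap(m,uv[:,:1],uv[:,1:],cv2.INTER_LINEAR).mean()
    best=max(((s((xy[0]+a,xy[1]+b)),xy[0]+a,xy[1]+b) for a in np.arange(-span,span+.1,1) for b in np.arange(-span,span+.1,1)))
    o=minimize(lambda p:-s(p),best[1:],method='Nelder-Mead',options=dict(initial_simplex=[best[1:],(best[1]+.7,best[2]),(best[1],best[2]+.7)]))
    return o.x,-o.fun
def draw(img,im,xy,r,z):
    for p in w2pix(im,circ(xy,r,z)): cv2.circle(img,tuple(int(round(v)) for v in p),0,(0,255,0),-1)
E
python3 - <<'E'
from h import *
np.set_printoptions(precision=1,suppress=True)
ims={}
for n,p in [('A',[540,-150,300]),('B',[500,270,260])]:
    robot.move_ptp(p,[np.pi,0,np.pi/2]); im=robot.get_image('wrist'); ims[n]=im; np.save(f'pics/{n}.npy',im,allow_pickle=True)
ims['w1']=np.load('pics/w1.npy',allow_pickle=True).item(); ims['w0']=np.load('pics/wrist0.npy',allow_pickle=True).item()
out={n:im['img'].copy() for n,im in ims.items()}
for nm,i,xy,r,z in [('L','w1',(460,158),32,70),('L','B',(460,158),32,70),('M','B',(563,395),26,56),('S','B',(443,291),21,44),
  ('sL','w1',(646,119),56,12.5),('sL','w0',(646,119),56,12.5),('sS','w0',(639,-1),38,12.5),('sS','A',(639,-1),38,12.5),('sM','A',(634,-121),47,12.5)]:
    p,s=fit(ims[i],xy,r,z); print(nm,i,p,s); draw(out[i],ims[i],p,r,z)
cv2.imwrite('pics/ov.png',np.vstack([np.hstack([out['A'],out['B']]),np.hstack([out['w1'],out['w0']])])[::1,::1])
a=cv2.imread('pics/ov.png'); cv2.imwrite('pics/ov.png',cv2.resize(a,(800,600),interpolation=cv2.INTER_AREA)); print(robot.current_t())
E
```

```text
L w1 [459.1 158.3] 96.65751647949219
L B [459.1 158.3] 131.0008087158203
M B [562.2 395.9] 142.03663635253906
S B [439.5 292.1] 124.107421875
sL w1 [646.2 117.8] 93.8442611694336
sL w0 [644.8 118.1] 55.7492561340332
sS w0 [637.9  -1.1] 53.73873519897461
sS A [636.3  -2.6] 52.66676330566406
sM A [ 630.2 -120.8] 63.065635681152344
3.5667
```

View pics/ov.png

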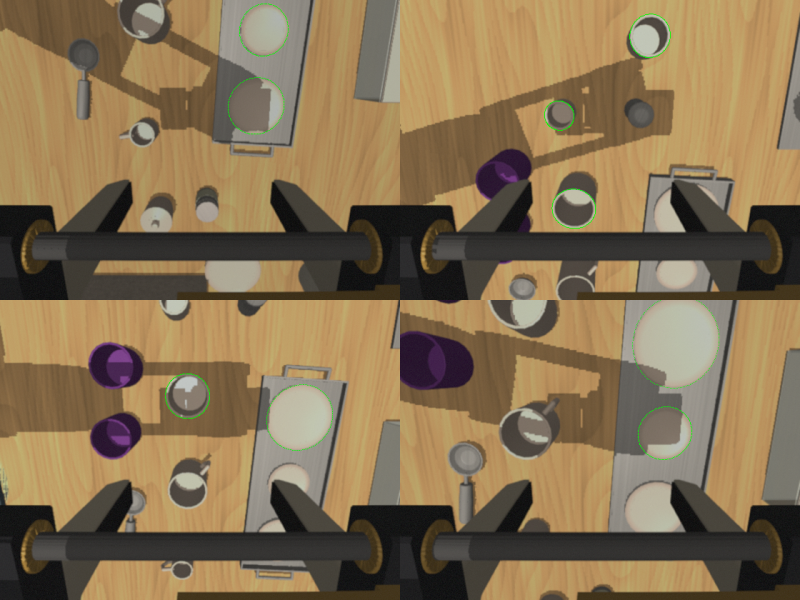

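All cups and saucers fit well, and the saucer row is consistent with the 120 mm spacing. Now the large cup: a close look first, then grasp.

```bash
cat >> h.py <<'E'
O=[np.pi,0,0]
def look(xy,r,z,name,H=190):
    robot.move_ptp([xy[0]-50,xy[1],H],O); im=robot.get_image('wrist')
    p,s=fit(im,xy,r,z,8); o=im['img'].copy(); draw(o,im,p,r,z); cv2.imwrite(f'pics/{name}.png',o); print('fit',p,s); return p
def pick(p,tz):
    robot.move_ptp([p[0],p[1],tz+90],O); robot.move_linear([p[0],p[1],tz],speed=80)
    robot.move_gripper(0.0); print('width mm',robot.current_gripper_width()*93,'F',robot.current_finger_force())
    robot.move_linear([p[0],p[1],tz+110],speed=120)
def place(p,tz):
    robot.move_linear([p[0],p[1],tz+110],speed=180)
    robot.move_linear([p[0],p[1],tz+20],speed=100); robot.sleep(.2)
    hit=robot.move_linear([p[0],p[1],tz+5],speed=15,f_stop=2.5); print('placed',hit,robot.current_tcp_pos(),'expect z',tz+8)
def release(p,tz):
    robot.move_gripper(1.0); robot.move_linear([p[0],p[1],tz+100],speed=120); print('t',robot.current_t())
E
python3 - <<'E'
from h import *
np.set_printoptions(precision=1,suppress=True)
look((459.1,158.3),32,70,'cL')
E
```

```text
fit [459.4 158.3] 113.96089172363281
```

View pics/cL.png

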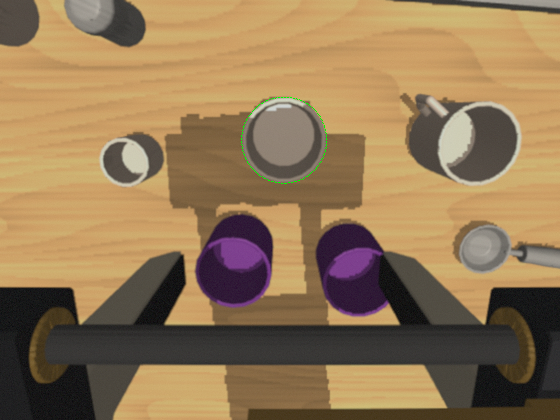

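The close view shows the white, handleless, open cup centred at (284,140), with the green fit on its rim. The mug is at (478,142) and the purple cups are below. I'll pick it and stop just after contact.

```bash
python3 - <<'E'
from h import *
np.set_printoptions(precision=1,suppress=True)
pick((459.3,158.3),29); place((645.8,117.9),29)
im=robot.get_image('scene'); cv2.imwrite('pics/s2.png',cv2.resize(im['img'][120:330,130:410],(800,600)))
E
```

```text
width mm 63.72839444944072 F 30.000205328688025
placed True [645.6 117.9  37.2] expect z 37
```

View pics/s2.png

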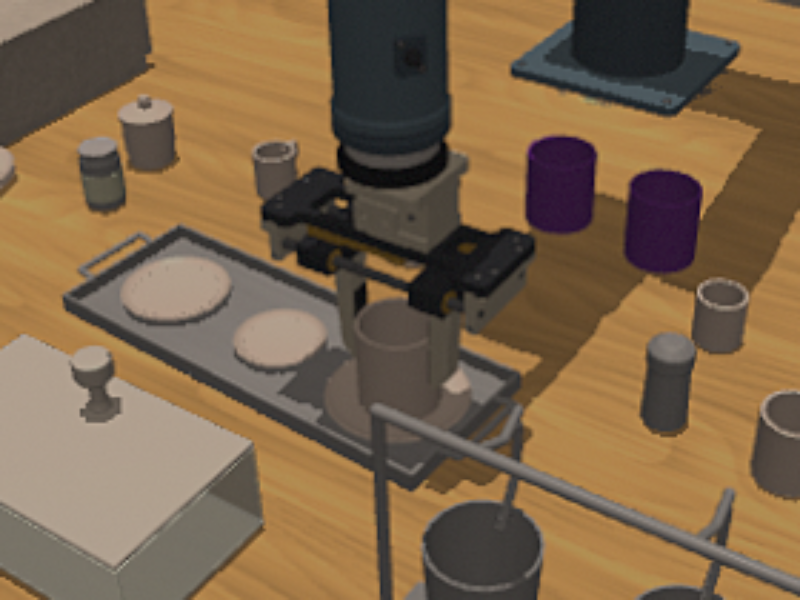

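The large cup sits upright in the gripper, touching the large saucer at (400,385) in the crop and at the expected height. Next I'll release it and look at the small cup and the medium cup.

```bash
python3 - <<'E'
from h import *
np.set_printoptions(precision=1,suppress=True)
release((645.8,117.9),37)
im=robot.get_image('wrist')
# large check from height, pulled back
robot.move_ptp([590,60,220],O); im=robot.get_image('wrist'); o=im['img'].copy()
for nm,xy,r,z in [('cupL',(646,118),32,78),('sL',(646,118),56,12.5),('sS',(637,-2),38,12.5)]:
    p,s=fit(im,xy,r,z,8); print(nm,p,s); draw(o,im,p,r,z)
cv2.imwrite('pics/chkL.png',o)
look((441,292),21,44,'cS'); look((562.2,395.9),26,56,'cM')
a=np.hstack([cv2.imread(f'pics/{n}.png') for n in('chkL','cS','cM')]); cv2.imwrite('pics/tri.png',cv2.resize(a,(800,200),interpolation=cv2.INTER_AREA))
a=[cv2.imread(f'pics/{n}.png') for n in('chkL','cS','cM')]; a.append(a[0]*0)
cv2.imwrite('pics/tri.png',cv2.resize(np.vstack([np.hstack(a[:2]),np.hstack(a[2:])]),(800,600),interpolation=cv2.INTER_AREA))
E
```

```text
t 13.1667
cupL [647.2 115.8] 105.93394470214844
sL [646.1 117.5] 51.83686065673828
sS [640.   -1.1] 44.57220458984375
fit [439.5 292. ] 86.93086242675781
fit [562.5 395.9] 89.03775024414062
```

View pics/tri.png

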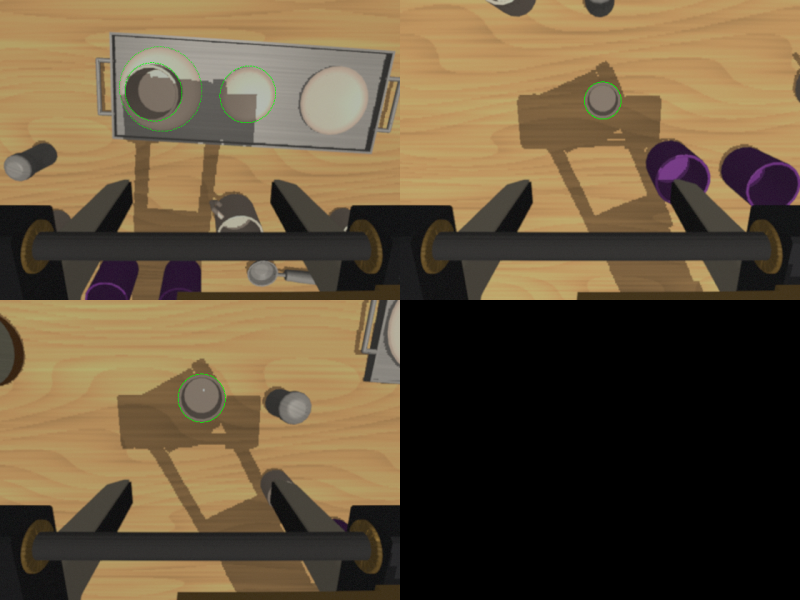

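The large cup stands on its saucer within about 2 mm, and the small and medium cup fits sit on their rims at (602,100) and (202,398) of the montage. Now the medium cup, then the small one.

```bash
python3 - <<'E'
from h import *
np.set_printoptions(precision=1,suppress=True)
sM=(630.2,-120.8); sS=(638.1,-1.5)
pick((562.4,395.9),20); 
if robot.current_gripper_width()*93<48: raise SystemExit('lost')
place(sM,20); release(sM,28)
robot.move_ptp([540,-20,220],O); im=robot.get_image('wrist'); p,s=fit(im,sS,38,12.5,6); print('sS',p,s); p,s=fit(im,sM,47,12.5,6);print('sM',p,s); p,s=fit(im,sM,26,64,6);print('M',p,s)
cv2.imwrite('pics/m.png',im['img'])
pick((439.5,292),14)
if robot.current_gripper_width()*93<38: raise SystemExit('lost')
place(sS,14)
im=robot.get_image('side'); cv2.imwrite('pics/s3.png',im['img'])
E
```

```text
width mm 52.11644846278117 F 30.000030007213354
placed True [ 630.1 -120.8   28. ] expect z 28
t 26.175
sS [639.   -1.9] 40.17560958862305
sM [ 631.1 -119.3] 70.44744873046875
M [ 627.3 -119.2] 95.80204010009766
width mm 41.14649491824155 F 29.999778773635626
placed True [637.9  -1.5  22. ] expect z 22
```

View pics/m.png

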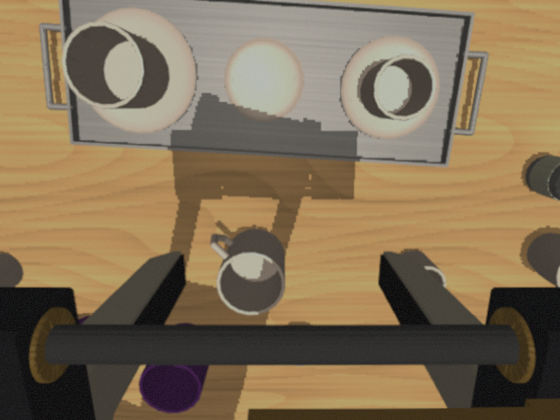

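The medium cup stands on the right-hand saucer, rim at (405,87), and the large cup is on the left one. I'll release the small cup and check all three from close above.

```bash
python3 - <<'E'
from h import *
np.set_printoptions(precision=1,suppress=True)
release((638.1,-1.5),22)
outs=[]
for n,xy,r,rs,h in [('M',(630.2,-120.8),26,47,56),('S',(638,-1.5),21,38,44),('L',(646,118),32,56,70)]:
    robot.move_ptp([xy[0]-85,xy[1],180],O); im=robot.get_image('wrist'); o=im['img'].copy()
    for rr,z in [(r,h+8),(r-3.5,h+8),(rs,12.5),(r,8)]:
        p,s=fit(im,xy,rr,z,6); print(n,rr,z,p,s)
        if z==12.5 or (rr==r and z>9): draw(o,im,p,rr,z)
    outs.append(o[0:250])
cv2.imwrite('pics/fin.png',cv2.resize(np.vstack(outs),(448,600),interpolation=cv2.INTER_AREA)); print(robot.current_t())
E
```

```text
t 37.5667
M 26 64 [ 636.2 -111.7] 86.29251098632812
M 22.5 64 [ 630.2 -119.1] 149.9574737548828
M 47 12.5 [ 632.2 -121.6] 39.934791564941406
M 26 8 [ 631.7 -119. ] 148.36488342285156
S 21 52 [637.   -7.2] 80.90184783935547
S 17.5 52 [638.1   0.5] 149.91024780273438
S 38 12.5 [639.   -1.6] 39.877952575683594
S 21 8 [640.   -0.3] 148.06582641601562
L 32 78 [641.  121.1] 71.59518432617188
L 28.5 78 [645.6 119.4] 149.6062774658203
L 56 12.5 [646.8 123.6] 40.8796501159668
L 32 8 [646.6 114.7] 115.64726257324219
39.5083
```

View pics/fin.png

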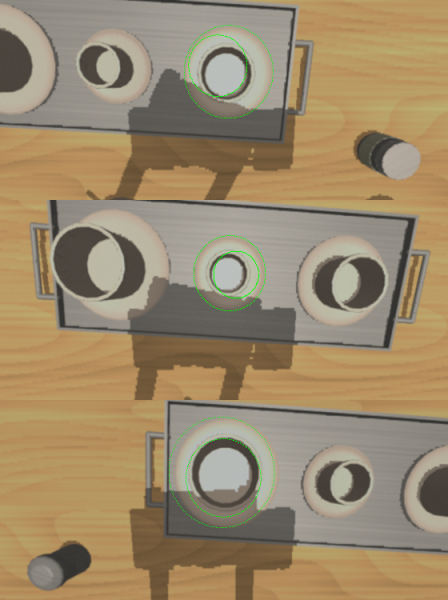

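The close views show all three cups upright on saucers of their own size. The inner-rim fits lie within about 2 mm of the saucer centres, and the gripper is clear, so I'm handing in.

```bash
python3 -c "
from bench import robot
print(robot.hand_in())"
```

```text
the job is handed in; nothing more can be done
None
```

The job is handed in: the large, medium and small cups stand upright on their own saucers, within about 2 mm of centre, and the last check was at 39.5 s of the 83 s allowed.

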